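Index the selector arm to the green station the short way and lock it

ROBOT

A 6-joint arm with a two-finger parallel gripper is mounted at the origin on a cart in front of the work surface, level with it; the furniture and walls round the work are solid. World frame = base frame: x ahead of the robot, y to its left, z up, the work surface at z = 0. Lengths are in mm, angles in degrees, forces in N, time in s.
With the tool pointing down it reaches from about 300 to 850 mm from the base axis. Payload 4.2 kg.
Tool frame: the origin (TCP) lies midway between the tips of the shut fingers; the grasp point (between the pads) lies 19 mm behind it; z points along the fingers, y is the line along which they close (so a half turn about z gives the same grasp; the last joint's range is limited). The gripper opens to 91 mm and grips with 3 to 60 N. Pads are 32 mm wide; open, the fingers measure 118 mm over their backs; the gripper's body (76 mm by 178 mm) begins 60 mm behind the grasp point.
Start: joints at [72.88, 18.312, 89.639, -0, 72.044, -1.146], TCP at [158.243, 552.813, 213.976] pointing down, gripper open.
Joint ranges: [-177.97, 177.97], [-48.28, 115.42], [12.27, 149.76], [-77.06, 257.06], [2.81, 150.46], [-146.56, 146.56]. Speed limits (degrees/s): [147.25, 147.25, 180, 180, 180, 180].

INTERFACE

Orientations are given as [roll, pitch, yaw] about the fixed x, y, z axes, in that order (R = Rz(yaw) Ry(pitch) Rx(roll)).
In Python, from workcell import state, grab_frame, camera_model, job_done gives the robot as it stands.
- The arm moves only by the shell command python3 -m pendant 'ROWS' [OPENING] [FORCE]. ROWS is a JSON list of rows, 1 to 8 of them, each written [[dx, dy, dz], [rx, ry, rz]]: dx, dy, dz in mm, then a rotation vector rx, ry, rz in degrees; each row shifts and turns the commanded pose from where the row before left it, along the tool's axes as they then stand; what a row does not reach is not made up. A row lasts 1/10 s, in which the tool goes at most 50 mm and 8.59 degrees, less where a joint would pass 70% of its speed; a pose out of reach is approached as far as the arm can. OPENING is the finger opening in mm, set as the command begins (- or left out keeps the last). The fingers move at their own pace and stop on an object; FORCE is the grip in N (left out, the last holds). Time passes only in rows, so rows that do not move let the fingers close. It prints the time, the measured TCP pose, the force, the opening and the grip force at its end. Input that does not fit is refused with a message, and nothing moves.
- state(): the state, without advancing time (a new reading comes with each control period).
- grab_frame(name): name is "scene" or "top" or "wrist"; returns the picture (480x640x3 uint8, blue, green, red); there is no depth.
- camera_model(name): a dict with "fx", "fy", "cx", "cy" (pixels), "T" (4x4, takes a point from camera to world coordinates). Camera axes: x right, y up, looking along -z (the intrinsics and any distortion apply to the point x, -y, -z); pixel columns grow to the right and rows downward; lengths in mm; the calibration is good to about 2 mm. A picture is of the moment at which its call begins: read the wrist's pose just before it. camera_model takes no time and is no camera call; for the wrist camera it gives the pose at the moment of the call.
- job_done(): hands the job in; it is judged then, once.
The state is a dict: "time_s": time; "qpos": joint angles; "qvel": joint speeds; "effort": joint torques, N m; "ee_pos": TCP position; "ee_rot": TCP orientation; "force": force on the tool from outside, world axes, zero at the start; "torque": the same for the moment, N m; "gripper_width": finger opening in mm; "gripper_force": force on a finger pad.
Only numpy, scipy, OpenCV 4.12 (cv2) and the standard library are available. Lean on these libraries where they do the work, as an engineer would, in place of code of your own. Each camera call takes 0.05 s, during which the arm holds its last target. There are 200 camera calls.

TASK

The arm of the round station selector is parked between stations with its black-knobbed locking pin standing unlocked on the plate. Lift the pin just clear of the plate, swing the arm by it the shorter way round to the station with the green button, and gently feel the pin into that station's hole until it is fully home; never press or force the pin hard against the plate, leave the loose things around it alone, and let go.

Things in the scene. Friction and masses are not known exactly. Their poses are not given: they have to be found in the camera images.
- selector_base: Fixed blue round base, 244 mm across, 20 mm high; origin on the selector's axis at the worktop, z up. Its +x is the park direction of the arm. Four coloured buttons sit on its rim, and a round grey plate with the pin holes is clamped on top (see plate_top).
- mark_green: Green button, 17 mm across, 5.5 mm high, on the base's rim 108 mm from the axis; origin at the centre of its underside. Its bearing from the axis is the nominal bearing of the green station: the hole is 70 mm from the axis, up to 0.16 rad to either side. It is at +-90 or +-135 degrees from the base's +x. Red, yellow and white buttons mark other stations.
- selector_arm (a joint): Turn of the arm from its start (rad, 0 at the start, positive anticlockwise seen from above). It turns endlessly about the upright axis, with friction of about 0.12 N m, and stays where it is left. Parked at first within 0.3 rad of the base's +x direction.
- guide_top (a point): Centre of the top (z = 57 mm) of the arm's steel guide block, 30 x 30 x 20 mm, 70 mm from the axis, 3 mm above the plate. A 10.3 mm bore runs down through it, where the pin slides and turns freely. A yellow arm joins it to the dark hub (42 mm across, 63 mm high); a short yellow pointer sticks out beyond it.
- lock_pin: Loose pin, 0.08 to 0.17 kg: 9 mm steel shaft 33 mm long, tip bevelled by 1 mm; above it a round black knob 27 mm across, 34 mm high. Origin at the tip, z up; knob from 33 to 67 mm above the tip. At first upright in the arm's bore, tip on the plate (z = 34 mm), knob 10 mm above the block. Locked home: tip at z = 24 mm, knob on the block. Leaves the bore when lifted 23 mm.
- solder_reel: Loose blue solder reel, 53 mm across, 32 mm high, near the selector; a bystander. Origin under its centre. The tall white test fixture right of the selector (y from -0.15 to 0.15 m, x from 0.56 m) is solid and 0.25 m high.
- motor_1: Loose small pale gear motor, 44 x 58 x 24 mm, near the selector; a bystander. Origin under its centre. The tall white test fixture right of the selector (y from -0.15 to 0.15 m, x from 0.56 m) is solid and 0.25 m high.
- plate_top (a point): On the axis, at the top face (z = 34 mm) of the grey plate, 185 mm across, 14 mm thick. Seven 10.5 mm through holes, hardly chamfered, on a 70 mm radius, 45 degrees apart, none at park. Axes are the base's. The plate was clamped by hand: the hole ring is turned by up to 0.16 rad (11 mm at the holes) against base and buttons, unmeasured; find the hole by feel. Within 0.8 mm it drops in.
Mind the look-alikes: they are no part of the job. What is shaped like the lock_pin but turquoise is not meant.

How it is judged:
By the outcome, as a careful person would: the job done as asked, in the order asked, and still so for the second after the job is handed in, with the robot touching nothing.
It also fails if it takes over 61 s, if anything falls off the work surface, if the arm or the gripper's body presses on something with over 40 N, if the wrist force passes 120 N, or if a joint passes its speed limit or range.

## Working session

There is one attempt and no reset: what is moved stays moved. The work goes in short steps, Python scripts to look and compute and a shell command to move; the robot and the scene stay as the last step left them, time stands still between calls to the robot, and variables do not carry over. Pictures are saved under pics/ and viewed, at most 10 in all, crops included, and the job is handed in when it is done.

```bash
ls; mkdir -p pics
python3 - <<'E'
from workcell import *
import cv2
for n in("top","scene"):
    cv2.imwrite(f"pics/{n}0.png",grab_frame(n)); print(camera_model(n))
print(state())
E
```

```text
pics
{'fx': 476.759954832312, 'fy': 476.759954832312, 'cx': 323.1972796360247, 'cy': 234.16360619139812, 'T': array([[ 8.35078621e-03,  9.97193840e-01, -7.43956252e-02,
         4.36054264e+02],
       [-9.99594791e-01,  1.03491887e-02,  2.65169466e-02,
         3.00989173e+02],
       [ 2.72124702e-02,  7.41440420e-02,  9.96876192e-01,
         9.28150149e+02],
       [ 0.00000000e+00,  0.00000000e+00,  0.00000000e+00,
         1.00000000e+00]])}
{'fx': 608.9137380809319, 'fy': 608.9137380809319, 'cx': 323.21910972859365, 'cy': 239.03838751456755, 'T': array([[-7.96834236e-01,  3.91209167e-01, -4.60446075e-01,
         4.12673094e+01],
       [-6.04118473e-01, -5.28233124e-01,  5.96666269e-01,
         9.24592316e+02],
       [-9.80155462e-03,  7.53608091e-01,  6.57250922e-01,
         7.59282903e+02],
       [ 0.00000000e+00,  0.00000000e+00,  0.00000000e+00,
         1.00000000e+00]])}
{'time_s': 0.1, 'qpos': array([ 7.28812205e+01,  1.83468796e+01,  8.96987931e+01, -2.28429414e-03,
        7.20417104e+01, -1.14821310e+00]), 'qvel': array([ 0.04589686,  0.00973353, -0.08838105,  0.01400013, -0.00690944,
       -0.01088813]), 'effort': array([-1.12733760e-04, -4.13327444e+01, -2.32509917e+01,  7.29114725e-02,
        4.22746944e-02, -4.50908806e-05]), 'ee_pos': array([158.11303208, 552.38109317, 213.21956838]), 'ee_rot': array([-1.79912591e+02,  4.20445649e-04,  1.64030140e+02]), 'force': array([ 0.05620102,  0.6551866 , -0.18709581]), 'torque': array([-0.01722045, -0.01755714, -0.01321589]), 'gripper_force': 0.0, 'gripper_width': 91.2923251523194}
```

View pics/top0.png

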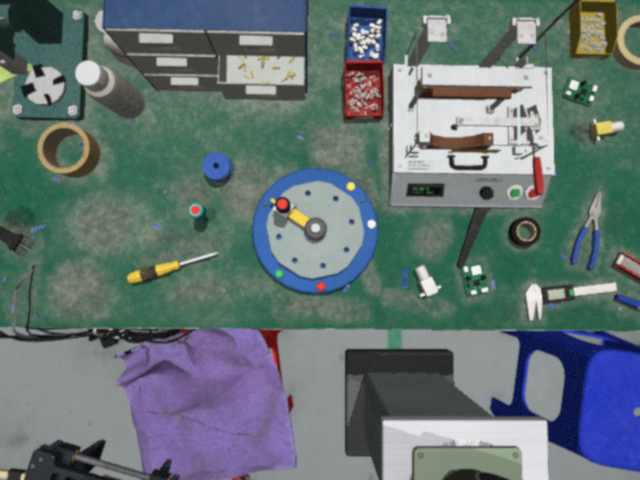

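View pics/scene0.png

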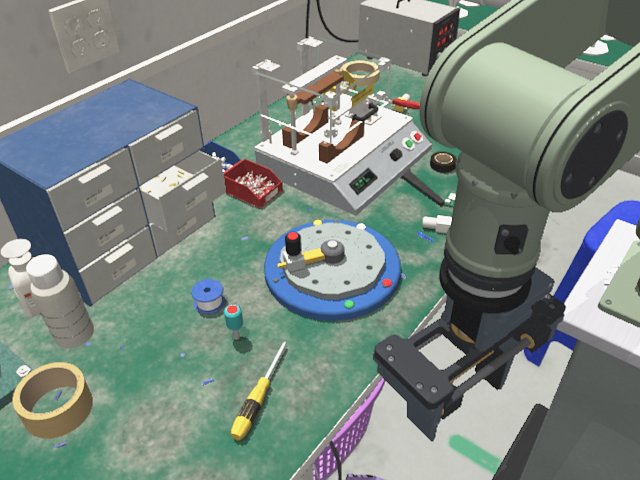

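Top view: the selector axis is near (316,231), the arm and black knob (red cap) near (283,204), green button (279,273), solder reel (217,166), turquoise look-alike (196,211). I'll enlarge this to read pixels.

Run:
```python
import cv2
im=cv2.imread("pics/top0.png")[160:302,235:395]
cv2.imwrite("pics/crop0.png",cv2.resize(im,None,fx=4.2,fy=4.2,interpolation=cv2.INTER_CUBIC)[:600])
```

```text
(no output)
```

View pics/crop0.png

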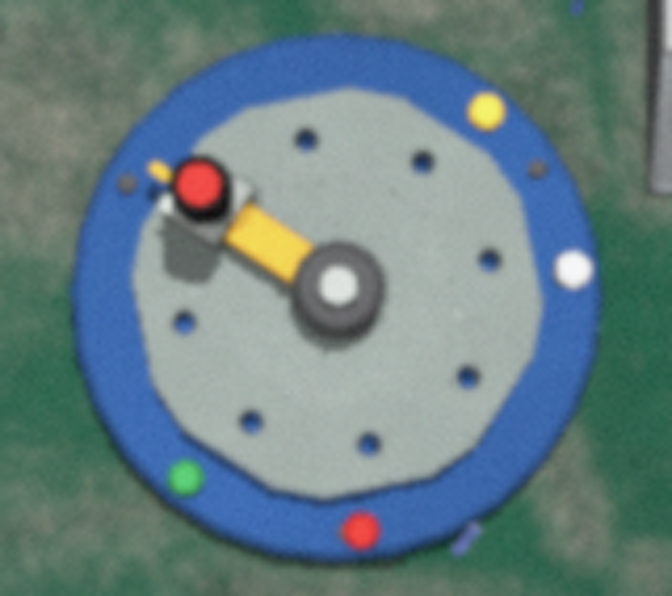

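Crop: seven holes at (307,139), (423,162), (489,260), (468,377), (369,444), (251,421), (184,322); green (186,478), red (361,531), white (574,269), yellow (487,111), knob cap (199,184), hub top (338,286).

```bash
cat > h.py <<'E'
import numpy as np
from workcell import *
def ray(m,u,v,z):
    d=m["T"][:3,:3]@np.array([(u-m["cx"])/m["fx"],-(v-m["cy"])/m["fy"],-1]); o=m["T"][:3,3]
    return o+d*(z-o[2])/d[2]
def proj(m,p):
    c=np.linalg.inv(m["T"])@np.append(p,1); return m["cx"]+m["fx"]*c[0]/-c[2], m["cy"]-m["fy"]*c[1]/-c[2]
E
python3 - <<'E'
from h import *
from scipy.optimize import least_squares
m=camera_model("top")
P=lambda x,y,z: ray(m,235+(x+.5)/4.2-.5,160+(y+.5)/4.2-.5,z)[:2]
H=np.array([P(*p,34) for p in [(307,139),(423,162),(489,260),(468,377),(369,444),(251,421),(184,322)]])
f=lambda q:(q[:2]+70*np.c_[np.cos(q[2]-np.arange(7)*np.pi/4),np.sin(q[2]-np.arange(7)*np.pi/4)]-H).ravel()
c=H.mean(0); a=np.arctan2(*(H[0]-c)[::-1])
r=least_squares(f,[*c,a]); C=r.x[:2]; print("C",C,"holes deg",np.degrees(r.x[2])-45*np.arange(7),"res",r.fun.round(1),np.linalg.norm(H-C,axis=1))
for n,x,y,z in[("green",186,478,25.5),("red",361,531,25.5),("white",574,269,25.5),("yellow",487,111,25.5),("knob",199,184,101),("hub",338,286,63)]:
    p=P(x,y,z); d=p-C; print(n,p,np.linalg.norm(d),np.degrees(np.arctan2(d[1],d[0])))
E
```

```text
C [512.64170273 292.78510279] holes deg [  12.07190232  -32.92809768  -77.92809768 -122.92809768 -167.92809768
 -212.92809768 -257.92809768] res [-0.   0.3  0.1 -0.1  0.  -0.5  0.   0.  -0.1  0.1 -0.1  0.1  0.1  0.1] [69.96321693 69.90111082 69.53482518 70.03958237 69.95229575 69.82419
 69.96201038]
green [428.41748927 359.78537048] 107.62320382997332 141.4977904518416
red [405.36591934 281.10783071] 107.90946382726341 -173.78765205890022
white [524.44894075 185.38316626] 108.04900202764948 -83.7263780065044
yellow [596.43438346 225.26848033] 107.60905005264286 -38.86040791875482
knob [550.80467955 351.33291392] 69.88747375748002 56.90265173780224
hub [512.24444734 292.83564753] 0.40045800306344864 172.74894006142708
```

Hole ring fits well: axis (512.6, 292.8), green hole at bearing 147.1° (button 141.4°), arm at 56.9°. So I swing +90.2° and keep the tool yaw. Moving toward the knob.

```bash
python3 -m pendant '[[[-20, -4, 0], [0, 0, 0]], [[-40, -8, 0], [0, 0, 0]], [[-48, -9.5, 0], [0, 0, 0]], [[-48, -9.5, 0], [0, 0, 0]], [[-48, -9.5, 0], [0, 0, 0]], [[-48, -9.5, 0], [0, 0, 0]], [[-48, -9.5, 0], [0, 0, 0]], [[-48, -9.5, 0], [0, 0, 0]]]' 60; python3 -m pendant '[[[-45, -9, 20], [0, 0, 0]], [[-30, -6, 25], [0, 0, 0]], [[-10, -2, 25], [0, 0, 0]], [[0, 0, 0], [0, 0, 0]], [[0, 0, 0], [0, 0, 0]]]'
python3 - <<'E'
from h import *
import cv2
s=state();print(s["ee_pos"],s["ee_rot"],s["force"])
m=camera_model("wrist");cv2.imwrite("pics/w1.png",grab_frame("wrist"));
for z in(34,57,101):print(z,proj(m,[550.8,351.3,z]))
print(proj(m,[453.9,330.8,34]))
E
```

```text
time_s: 0.9
ee_pos: [475.2, 389.4, 213.6]
ee_rot: [-180.0, -0.0, 164.0]
force: [0.1, 0.6, -0.0]
gripper_width: 59.9
gripper_force: 0.0
time_s: 1.4
ee_pos: [550.3, 351.0, 143.7]
ee_rot: [-180.0, -0.1, 164.0]
force: [-0.2, 0.4, -0.3]
gripper_width: 60.0
gripper_force: 0.0
[550.30567987 351.0187815  143.69157725] [-1.79951772e+02 -8.26121284e-02  1.64007486e+02] [-0.24136746  0.41102347 -0.32507853]
34 (np.float64(314.51258891988124), np.float64(238.79334398162916))
57 (np.float64(314.4745399504628), np.float64(248.97273303085805))
101 (np.float64(314.38129701549354), np.float64(273.9183787514265))
(np.float64(240.78496030483515), np.float64(105.40378359205047))
```

View pics/w1.png

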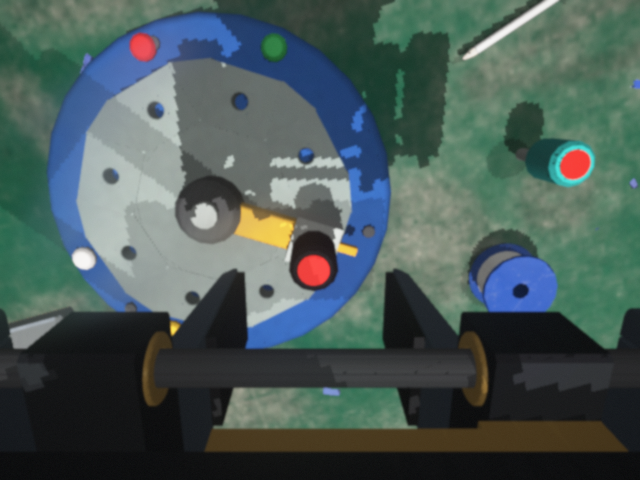

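Wrist view: the knob cap at (313,270) sits between the open fingers, with the green hole at (240,101). Both are ~4 px off the prediction in the same direction, so the relative vector is good. Descending to grip the knob's upper half.

```bash
python3 -m pendant '[[[0, 0, 15], [0, 0, 0]], [[0, 0, 20], [0, 0, 0]], [[0, 0, 20], [0, 0, 0]], [[0, 0, 10], [0, 0, 0]], [[0, 0, 4.5], [0, 0, 0]], [[0, 0, 0], [0, 0, 0]]]'; python3 -m pendant '[[[0, 0, 0], [0, 0, 0]], [[0, 0, 0], [0, 0, 0]], [[0, 0, 0], [0, 0, 0]], [[0, 0, 0], [0, 0, 0]], [[0, 0, 0], [0, 0, 0]], [[0, 0, 0], [0, 0, 0]], [[0, 0, 0], [0, 0, 0]], [[0, 0, 0], [0, 0, 0]]]' 20 12
```

```text
time_s: 2.05
ee_pos: [550.7, 351.6, 75.2]
ee_rot: [180.0, 0.0, 164.1]
force: [-0.7, 0.7, -0.9]
gripper_width: 59.8
gripper_force: 0.0
time_s: 2.85
ee_pos: [551.0, 351.0, 74.7]
ee_rot: [180.0, 0.0, 164.0]
force: [-0.2, 0.1, 2.4]
gripper_width: 26.3
gripper_force: 12.0
```

Gripped with almost no side load. Lifting 4 mm.

```bash
python3 -m pendant '[[[0, 0, -1], [0, 0, 0]], [[0, 0, -1], [0, 0, 0]], [[0, 0, -1], [0, 0, 0]], [[0, 0, -1], [0, 0, 0]], [[0, 0, 0], [0, 0, 0]], [[0, 0, 0], [0, 0, 0]]]'
python3 - <<'E'
from h import *
s=state();print(s["ee_pos"],s["force"],s["gripper_width"])
C=np.array([512.64,292.79]);p=s["ee_pos"][:2];print(np.linalg.norm(p-C))
y=np.radians(164.03);M=np.array([[np.cos(y),np.sin(y)],[np.sin(y),-np.cos(y)]])
# arc about C, ang 56.9 ->147.07
st=np.radians(np.r_[np.linspace(56.9,136.9,17),139.9,142.9,145.4,147.07])
# smoother start
q=C+70*np.c_[np.cos(st),np.sin(st)]
d=(M@np.diff(q,axis=0).T).T
print(";".join("%.2f %.2f 0 0 0 0"%tuple(v) for v in d)); print(q[-1])
E
```

```text
time_s: 3.45
ee_pos: [550.8, 351.0, 78.5]
ee_rot: [180.0, -0.0, 164.0]
force: [0.2, -0.0, -2.2]
gripper_width: 26.8
gripper_force: 12.0
[550.7857144  350.99260298  78.45743965] [ 0.21461474 -0.0342442  -2.17596218] 26.766779184339015
69.58906897694887
5.91 1.54 0 0 0 0;6.02 1.02 0 0 0 0;6.09 0.49 0 0 0 0;6.11 -0.04 0 0 0 0;6.08 -0.57 0 0 0 0;6.01 -1.10 0 0 0 0;5.89 -1.62 0 0 0 0;5.72 -2.13 0 0 0 0;5.52 -2.62 0 0 0 0;5.27 -3.09 0 0 0 0;4.98 -3.53 0 0 0 0;4.65 -3.96 0 0 0 0;4.29 -4.35 0 0 0 0;3.90 -4.70 0 0 0 0;3.47 -5.02 0 0 0 0;3.02 -5.31 0 0 0 0;1.59 -3.30 0 0 0 0;1.41 -3.38 0 0 0 0;1.04 -2.87 0 0 0 0;0.62 -1.94 0 0 0 0
[453.88652592 330.84297996]
```

The pin is lifted (about 2 N). Swinging anticlockwise in stages.

```bash
python3 -m pendant '[[[5.9, 1.5, 0], [0, 0, 0]], [[6, 1, 0], [0, 0, 0]], [[6.1, 0.5, 0], [0, 0, 0]], [[6.1, 0, 0], [0, 0, 0]], [[6.1, -0.6, 0], [0, 0, 0]], [[6, -1.1, 0], [0, 0, 0]], [[0, 0, 0], [0, 0, 0]]]'
```

```text
time_s: 4.15
ee_pos: [515.2, 362.5, 78.6]
ee_rot: [-180.0, -0.1, 164.0]
force: [0.2, -0.5, -1.1]
gripper_width: 26.6
gripper_force: 12.0
```

```bash
python3 -m pendant '[[[5.9, -1.6, 0], [0, 0, 0]], [[5.7, -2.1, 0], [0, 0, 0]], [[5.5, -2.6, 0], [0, 0, 0]], [[5.3, -3.1, 0], [0, 0, 0]], [[5, -3.5, 0], [0, 0, 0]], [[4.6, -4, 0], [0, 0, 0]], [[4.3, -4.4, 0], [0, 0, 0]], [[0, 0, 0], [0, 0, 0]]]'; python3 -m pendant '[[[3.9, -4.7, 0], [0, 0, 0]], [[3.5, -5, 0], [0, 0, 0]], [[3, -5.3, 0], [0, 0, 0]], [[1.6, -3.3, 0], [0, 0, 0]], [[1.4, -3.4, 0], [0, 0, 0]], [[1, -2.9, 0], [0, 0, 0]], [[0, 0, 0], [0, 0, 0]], [[0, 0, 0], [0, 0, 0]]]'
python3 - <<'E'
from h import *
import cv2
s=state();print(s["ee_pos"],s["force"])
d=s["ee_pos"][:2]-[512.64,292.79];print(np.linalg.norm(d),np.degrees(np.arctan2(d[1],d[0])))
a=cv2.resize(grab_frame("wrist")[100:360,180:480],None,fx=2,fy=2)
b=cv2.resize(grab_frame("scene")[200:330,250:420],None,fx=3,fy=3)[:520]
b=cv2.copyMakeBorder(b,0,520-b.shape[0],0,0,0)
cv2.imwrite("pics/s2.png",cv2.resize(np.hstack([a,b]),(800,int(800*520/1110))))
E
```

```text
time_s: 4.95
ee_pos: [474.4, 351.4, 78.6]
ee_rot: [-180.0, -0.1, 164.0]
force: [-0.8, 0.5, -1.9]
gripper_width: 26.3
gripper_force: 12.0
time_s: 5.75
ee_pos: [454.5, 331.6, 78.3]
ee_rot: [-179.9, -0.1, 164.0]
force: [-0.3, -0.5, -0.9]
gripper_width: 26.7
gripper_force: 12.0
[454.49315052 331.63730738  78.33334039] [-0.28416004 -0.45158783 -0.89364102]
69.9297461331087 146.25352568130947
```

View pics/s2.png

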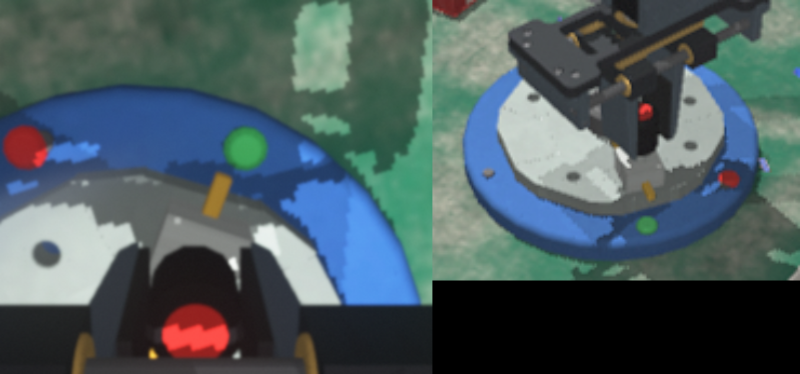

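The arm followed: pointer near the green button at (247,148), knob still held. Taking the last millimetre, then lowering gently while watching the force.

```bash
python3 -m pendant '[[[0.3, -0.95, 0], [0, 0, 0]], [[0, 0, 1], [0, 0, 0]], [[0, 0, 1], [0, 0, 0]], [[0, 0, 1], [0, 0, 0]], [[0, 0, 0], [0, 0, 0]]]'; python3 -m pendant '[[[0, 0, 0.5], [0, 0, 0]], [[0, 0, 0.5], [0, 0, 0]], [[0, 0, 0], [0, 0, 0]], [[0, 0, 0], [0, 0, 0]]]'; python3 -m pendant '[[[0, 0, 0.5], [0, 0, 0]], [[0, 0, 0.5], [0, 0, 0]], [[0, 0, 0], [0, 0, 0]], [[0, 0, 0], [0, 0, 0]]]'
```

```text
time_s: 6.35
ee_pos: [454.5, 331.3, 75.4]
ee_rot: [180.0, -0.0, 164.0]
force: [0.4, 1.3, -0.7]
gripper_width: 26.7
gripper_force: 12.0
time_s: 6.75
ee_pos: [454.5, 331.3, 74.6]
ee_rot: [180.0, 0.0, 164.0]
force: [-0.2, 0.6, -0.1]
gripper_width: 26.4
gripper_force: 12.0
time_s: 7.15
ee_pos: [454.7, 331.3, 74.1]
ee_rot: [180.0, 0.0, 164.0]
force: [-0.8, 1.0, 4.9]
gripper_width: 26.3
gripper_force: 12.0
```

Touching the plate lightly (about 5 N), not yet over the hole. I'll ease off and slide in small steps, watching for the force to drop.

```bash
python3 -m pendant '[[[0, 0, -0.3], [0, 0, 0]], [[0.16, -0.48, 0], [0, 0, 0]], [[0, 0, 0], [0, 0, 0]], [[0, 0, 0], [0, 0, 0]]]'|sed -n '2p;4p'; python3 -m pendant '[[[0.16, -0.48, 0], [0, 0, 0]], [[0, 0, 0], [0, 0, 0]], [[0, 0, 0], [0, 0, 0]]]'|sed -n '2p;4p'; python3 -m pendant '[[[0.16, -0.48, 0], [0, 0, 0]], [[0, 0, 0], [0, 0, 0]], [[0, 0, 0], [0, 0, 0]]]' |sed -n '2p;4p'
```

```text
ee_pos: [454.5, 331.2, 74.1]
force: [-0.3, 1.6, 5.0]
ee_pos: [454.2, 330.8, 73.9]
force: [0.0, 1.5, -0.5]
ee_pos: [452.9, 329.2, 73.0]
force: [0.2, 0.5, -1.4]
```

The force dropped and z went down. Probing a little lower.

```bash
for i in 1; do python3 -m pendant '[[[0, 0, 0.5], [0, 0, 0]], [[0, 0, 0], [0, 0, 0]], [[0, 0, 0], [0, 0, 0]]]'|sed -n '2p;4p'; done; python3 -m pendant '[[[0, 0, 0.5], [0, 0, 0]], [[0, 0, 0], [0, 0, 0]], [[0, 0, 0], [0, 0, 0]]]'|sed -n '2p;4p'
```

```text
ee_pos: [453.1, 329.4, 72.9]
force: [-0.5, 1.0, -1.9]
ee_pos: [453.5, 329.8, 72.7]
force: [-0.9, -0.1, -1.8]
```

No resistance about 1.5 mm below the plate contact height, so the pin is entering the hole. Continuing gently.

```bash
python3 -m pendant '[[[0, 0, 0.5], [0, 0, 0]], [[0, 0, 0.5], [0, 0, 0]], [[0, 0, 0], [0, 0, 0]], [[0, 0, 0], [0, 0, 0]]]'|sed -n '2p;4p'; python3 -m pendant '[[[0, 0, 0.5], [0, 0, 0]], [[0, 0, 0.5], [0, 0, 0]], [[0, 0, 0], [0, 0, 0]], [[0, 0, 0], [0, 0, 0]]]'|sed -n '2p;4p'
```

```text
ee_pos: [453.5, 330.0, 71.8]
force: [-0.3, -0.3, -1.6]
ee_pos: [453.6, 329.9, 70.7]
force: [0.1, 0.3, -1.2]
```

```bash
python3 -m pendant '[[[0, 0, 0.7], [0, 0, 0]], [[0, 0, 0.7], [0, 0, 0]], [[0, 0, 0.6], [0, 0, 0]], [[0, 0, 0], [0, 0, 0]], [[0, 0, 0], [0, 0, 0]]]'|sed -n '2p;4p'; python3 -m pendant '[[[0, 0, 0.7], [0, 0, 0]], [[0, 0, 0.7], [0, 0, 0]], [[0, 0, 0.6], [0, 0, 0]], [[0, 0, 0], [0, 0, 0]], [[0, 0, 0], [0, 0, 0]]]'|sed -n '2p;4p';python3 -m pendant '[[[0, 0, 0.5], [0, 0, 0]], [[0, 0, 0.5], [0, 0, 0]], [[0, 0, 0], [0, 0, 0]], [[0, 0, 0], [0, 0, 0]]]'|sed -n '2p;4p'
```

```text
ee_pos: [453.6, 330.0, 68.8]
force: [0.5, -0.1, -1.2]
ee_pos: [453.6, 330.0, 66.8]
force: [0.8, -0.1, -1.5]
ee_pos: [453.6, 330.0, 65.8]
force: [1.2, -0.0, -1.4]
```

```bash
python3 -m pendant '[[[0, 0, 0.5], [0, 0, 0]], [[0, 0, 0], [0, 0, 0]], [[0, 0, 0], [0, 0, 0]]]'|sed -n '2p;4p'; python3 -m pendant '[[[0, 0, 0.4], [0, 0, 0]], [[0, 0, 0], [0, 0, 0]], [[0, 0, 0], [0, 0, 0]]]'|sed -n '2p;4p';python3 -m pendant '[[[0, 0, 0.4], [0, 0, 0]], [[0, 0, 0], [0, 0, 0]], [[0, 0, 0], [0, 0, 0]]]'|sed -n '2p;4p'
```

```text
ee_pos: [453.6, 330.0, 65.3]
force: [-0.7, -0.4, -1.9]
ee_pos: [453.6, 330.0, 65.0]
force: [0.0, 0.0, -0.4]
ee_pos: [453.7, 330.0, 64.8]
force: [-0.1, -0.7, 3.1]
```

Seated: the knob is on the block at TCP z 64.9, about 9.5–10 mm below plate contact. Letting go and retreating.

```bash
python3 -m pendant '[[[0, 0, 0], [0, 0, 0]], [[0, 0, 0], [0, 0, 0]], [[0, 0, 0], [0, 0, 0]], [[0, 0, 0], [0, 0, 0]], [[0, 0, 0], [0, 0, 0]]]' 55; python3 -m pendant '[[[0, 0, -5], [0, 0, 0]], [[0, 0, -15], [0, 0, 0]], [[0, 0, -25], [0, 0, 0]], [[0, 0, -25], [0, 0, 0]], [[0, 0, -25], [0, 0, 0]], [[0, 0, -15], [0, 0, 0]], [[0, 0, 0], [0, 0, 0]], [[0, 0, 0], [0, 0, 0]]]'
python3 - <<'E'
from h import *
import cv2
m=camera_model("wrist");w=grab_frame("wrist")
s=cv2.resize(grab_frame("scene")[200:330,250:420],None,fx=2.8,fy=3.69)
for z in(91,101):print(z,proj(m,[453.9,330.8,z]))
cv2.imwrite("pics/f.png",cv2.resize(np.hstack([w,cv2.resize(s,(476,480))]),(800,344)))
E
```

```text
time_s: 12.35
ee_pos: [453.5, 330.0, 64.4]
ee_rot: [-180.0, -0.0, 164.0]
force: [-0.7, -0.6, 0.3]
gripper_width: 54.9
gripper_force: 0.0
time_s: 13.15
ee_pos: [453.4, 329.8, 174.4]
ee_rot: [180.0, -0.0, 164.0]
force: [-0.7, -1.0, 0.0]
gripper_width: 55.1
gripper_force: 0.0
91 (np.float64(315.4742851117142), np.float64(250.18022915095312))
101 (np.float64(315.50675838510034), np.float64(255.2723870255996))
```

View pics/f.png

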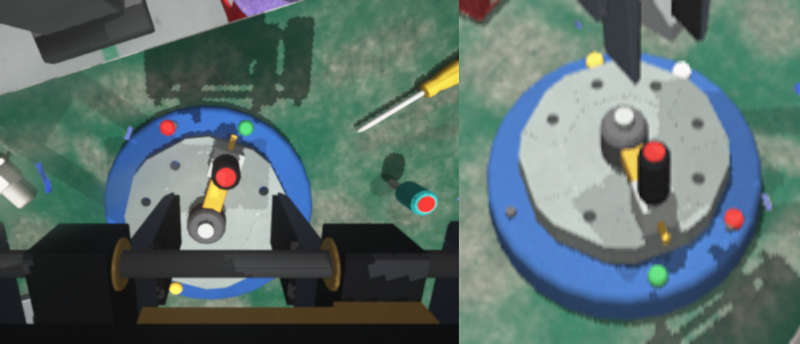

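The knob (wrist 226,177; scene 654,150) is down on the block, the pointer is by the green button (246,129), and the gripper is clear.

```bash
python3 -c "
from workcell import *
print(job_done())"
```

```text
the job is handed in; nothing more can be done
None
```

I swung the arm about 90° anticlockwise to the green station, felt the pin fully home in its hole with contact forces of about 5 N at most, and let go; the job is handed in at about 13 s, with no verdict shown.

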